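Feel out the lost nut from the hooded crumb bin

ROBOT

A 6-joint arm with a two-finger parallel gripper is mounted at the origin on the work surface. World frame = base frame: x ahead of the robot, y to its left, z up, the work surface at z = 0. Lengths are in m, angles in rad, forces in N, time in s.
With the tool pointing down it reaches from about 0.35 to 0.725 m from the base axis. Payload 4.3 kg.
Tool frame: the origin (TCP) lies midway between the tips of the shut fingers; the grasp point (between the pads) lies 19 mm behind it (ctrl.hold_point_z is the distance from the TCP to the grasp point, in m); z points along the fingers, y is the direction in which the jaws open and shut (so a half turn about z gives the same grasp; the last joint's range is limited). The gripper opens to 85 mm and grips with 20 to 120 N. Pads are 22 mm wide; open, the fingers measure 114 mm over their backs; the gripper's body (76 mm by 85 mm) begins 54 mm behind the grasp point. The pads swing forward as they close: fully open they stand 13 mm farther back than shut.
Start: joints at [-1.216, 0.377, 0.081, 1.274, 0, 1.46], TCP at [0.258, -0.514, 0.231] pointing down, gripper open.
Joint ranges: [-2.72, 2.72], [-0.84, 1.66], [-1.02, 1.22], [-1.77, 2.12], [-1.37, 1.28], [-3.14, 3.14]. Speed limits (rad/s): [2.57, 2.57, 3.14, 3.14, 3.14, 3.14].

INTERFACE

Orientations are given as a unit quaternion [x, y, z, w].
In Python, from plant import ctrl gives the robot as it stands.
- The arm moves only by the tool servo_tool, never from a script. Its argument "targets" is a list of rows, each a list of 4 numbers: the shift along the world's x, y, z in m, then the turn about the world's z in rad. A call has 1 to 8 rows; each row is the pose to reach, as a shift and turn from the pose commanded when the call began; what a row does not reach only later rows make up. A row lasts 1/12 s, in which the tool goes at most 41.7 mm and 7.16 degrees, less where a joint would pass 70% of its speed; a pose out of reach is approached as far as the arm can. A call with a gripper value outside its range is refused whole. "grip" is the finger opening in m, from 0 to 0.0854, set as the call begins (left out, the last holds). The fingers move at their own pace and stop on an object; "grip_force" is the grip in N (left out, the last holds). Time passes only in rows, so rows that repeat a pose let the fingers close. It gives the time, the measured TCP pose, the force and the opening at its end, in the units of the state.
- ctrl.get_obs(): the state, without advancing time (a new reading comes with each control period).
- ctrl.read_camera(name): name is "scene" or "side" or "wrist"; returns a dict with "color" (420x560x3 uint8, red, green, blue), "mtx" (3x3 intrinsics, pixels), "world_from_camera" (4x4, takes a point from camera to world coordinates). Camera axes: x right, y up, looking along -z (the intrinsics and any distortion apply to the point x, -y, -z); pixel columns grow to the right and rows downward; lengths in m; the calibration is good to about 2 mm. The wrist camera is an equidistant fisheye: a pixel r from the principal point sees the ray r / f radians off the axis. A picture is of the moment at which its call begins. There is no depth.
- ctrl.close_job(): hands the job in, once; it reports no verdict.
The state is a dict: "time_s": time; "qpos": joint angles; "dq": joint speeds; "joint_efforts": joint torques, N m; "tcp_pos": TCP position; "eef_rot": TCP orientation; "ft_force": force on the tool from outside, world axes, zero at the start; "torque": the same for the moment, N m; "grip_width": finger opening in m.
Only numpy, scipy, OpenCV 4.12 (cv2) and the standard library are available. Lean on these libraries where they do the work, as an engineer would, in place of code of your own. Each camera call takes 0.05 s, during which the arm holds its last target. There are 200 camera calls.

TASK

A thumb nut has come off a bakery machine and lies somewhere on the floor of the crumb bin, out of sight under its hood. Feel gently across the floor of the bin for it, bring it out and set it gently in the shallow steel tray, so that the bin is empty. Leave the bowl, the jar and the spatula where they are.

Things in the scene. Friction and masses are not known exactly. Their poses are not given: they have to be found in the camera images.
- bin: Aluminium crumb bin fixed to the bench, outside 178 (its x) by 268 mm (its y), walls and floor 4 mm. Origin: centre of its underside, z up, +x from the open side to the back wall, y along that wall. Front and side rims 40 mm high, back wall 82 mm. A hood without sides rises from the back wall towards the open side; a tool tilted about 30 degrees, tips towards the back wall, goes in parallel to it.
- bin_floor (a point): Centre of the bin's flat inside floor, 4 mm over the underside; axes as the bin's. Inside, the floor spans x -85 to +85 mm and y -130 to +130 mm.
- hood_edge (a point): Middle of the hood's front edge, a 6 mm bar along y. The hood is a flat 4 mm sheet as wide as the bin; its middle plane runs straight from this edge (bin x +30, z 180 mm) down to the top of the back wall (x +87, z 81 mm).
- back_foot (a point): Where the floor meets the inside of the back wall, at its middle. The lost nut itself is not tracked: its centre starts 19 to 39 mm in front of this wall, up to 80 mm either side of this point. It is a loose steel disc, 34 mm wide, 26 mm high, with an 18 mm collar 6 mm high on top; upright, 0.15 to 0.25 kg. Pushed, it slides until a wall stops it. The bin holds nothing else.
- tray: Shallow open square steel tray fixed to the bench, for finds: 160 by 160 mm outside, 16 mm high, walls and floor 4 mm thick; origin: centre of its underside; the inside floor is 4 mm above the origin. Empty at the start.
- bowl: Loose steel bowl, rim 150 mm across, 65 mm high, origin: centre of its underside. A bystander.
- jar: Loose glass jar with a steel cap, 72 mm in diameter, 120 mm high, origin: centre of its underside. A bystander.
- spatula: Loose spatula lying flat along its own x. A bystander.
There are look-alikes about, which are no part of the job. Several things have the shape of the tray; the one meant has the colours described above.

How it is judged:
By the outcome, as a careful person would: the job done as asked, in the order asked, and still so for the second after the job is handed in, with the robot touching nothing.
It also fails if it takes over 61 s, if anything falls off the work surface, if the arm or the gripper's body presses on something with over 40 N, if the wrist force passes 120 N, or if a joint passes its speed limit or range.

## Working session

There is one attempt and no reset: what is moved stays moved. The work goes in short steps, Python scripts to look and compute and a tool call to move; the robot and the scene stay as the last step left them, time stands still between calls to the robot, and variables do not carry over. Pictures are saved under pics/ and viewed, about 8 in all and at most 12, crops included, and the job is handed in when it is done.

Besides the shell and the picture viewer there is one more tool, called in YAML: its name, and indented under it one key for each argument. servo_tool: Moves the arm, as the interface text tells. Its arguments: {"type":"object","properties":{"targets":{"type":"array"},"grip":{"type":"number"},"grip_force":{"type":"number"}},"required":["targets"]}

```bash
ls; mkdir -p pics; python3 - <<'E'
from plant import ctrl
import cv2,numpy as np
for n in ("scene","side"):
    r=ctrl.read_camera(n); cv2.imwrite(f"pics/{n}0.png",r["color"][:,:,::-1]); print(n,r["mtx"].tolist(),r["world_from_camera"].round(4).tolist())
print(ctrl.get_obs(),ctrl.hold_point_z)
E
```

```text
pics
scene [[524.386590709077, 0.0, 285.33469772349446], [0.0, 524.386590709077, 201.26606860789292], [0.0, 0.0, 1.0]] [[0.2423, -0.6188, 0.7473, 1.9939], [0.9702, 0.1474, -0.1925, -0.3092], [0.009, 0.7716, 0.636, 1.2872], [0.0, 0.0, 0.0, 1.0]]
side [[428.18535992704034, 0.0, 273.26919867566266], [0.0, 428.18535992704034, 207.9142310775105], [0.0, 0.0, 1.0]] [[0.9856, 0.1293, -0.1089, 0.4343], [-0.1689, 0.7325, -0.6595, -1.0587], [-0.0056, 0.6684, 0.7438, 1.3287], [0.0, 0.0, 0.0, 1.0]]
{'time_s': 0.1, 'qpos': array([-1.21633259e+00,  3.78032040e-01,  7.97741981e-02,  1.27441765e+00,
        9.54456239e-06,  1.46047349e+00]), 'dq': array([ 0.00137961, -0.00166144,  0.0024351 , -0.00080402, -0.00039848,
       -0.00039289]), 'joint_efforts': array([ 1.72639615e-03, -4.64694178e+01,  2.70582837e+01,  1.20211614e-02,
       -9.63047114e-05,  4.37960409e-06]), 'tcp_pos': array([ 0.25752345, -0.51344681,  0.23043602]), 'eef_rot': array([ 9.73117563e-01,  2.30307023e-01, -1.09674113e-04, -9.33173949e-04]), 'ft_force': array([-0.63051341,  0.29353942,  0.54734887]), 'torque': array([-0.01413914,  0.02010352, -0.04795424]), 'grip_width': 0.08527868099625772} 0.0187
```

View pics/scene0.png

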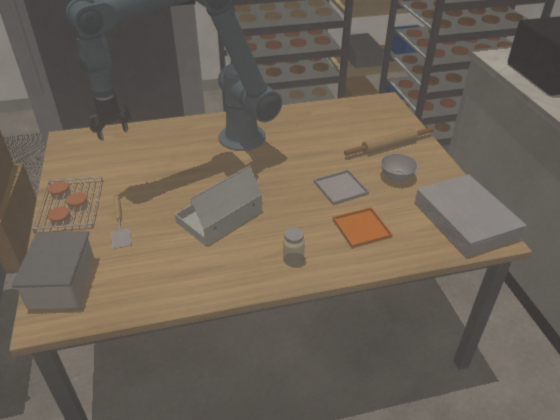

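View pics/side0.png

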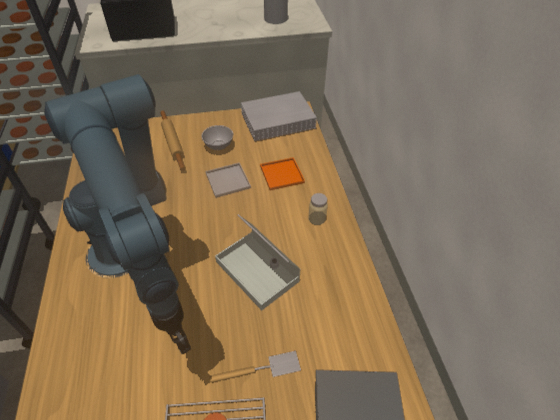

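The scene view shows the bin with its hood at about (220,205), a grey tray at (341,187), its orange look-alike at (362,227), the jar at (293,245) and the bowl at (398,168). In the side view the bin is at (258,270), the grey tray at (228,180), and there is a small dark spot at (274,262). I'll zoom in on the bin.

```bash
python3 - <<'E'
import cv2,numpy as np
a=cv2.imread("pics/side0.png")[205:315,200:310]; b=cv2.imread("pics/scene0.png")[160:245,165:275]
a=cv2.resize(a,None,fx=3.6,fy=3.6,interpolation=cv2.INTER_CUBIC); b=cv2.resize(b,None,fx=3.6,fy=3.6,interpolation=cv2.INTER_CUBIC)
b=cv2.copyMakeBorder(b,0,a.shape[0]-b.shape[0],0,0,cv2.BORDER_CONSTANT)
cv2.imwrite("pics/z0.png",np.hstack([a,b]))
E
```

```text
(no output)
```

View pics/z0.png

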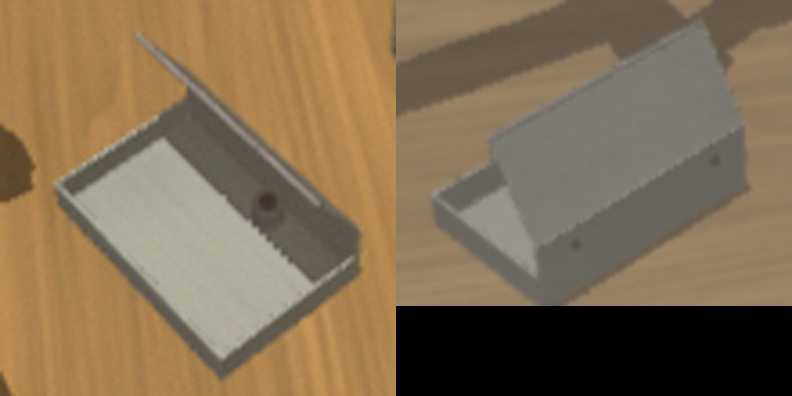

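The crop shows the bin opening to the lower left in the side view. There is a dark round thing, probably the nut, under the hood at crop (267,208), which is full-picture pixel (274,263). I'll fit the bin's pose and find the tray.

```bash
cat > h.py <<'E'
import numpy as np
K={'scene':(524.387,285.335,201.266,np.array([[0.2423,-0.6188,0.7473,1.9939],[0.9702,0.1474,-0.1925,-0.3092],[0.009,0.7716,0.636,1.2872]])),
'side':(428.185,273.269,207.914,np.array([[0.9856,0.1293,-0.1089,0.4343],[-0.1689,0.7325,-0.6595,-1.0587],[-0.0056,0.6684,0.7438,1.3287]]))}
def proj(c,P):
    f,cx,cy,T=K[c]; p=(np.atleast_2d(P)-T[:,3])@T[:,:3]
    return np.c_[cx+f*p[:,0]/-p[:,2],cy-f*p[:,1]/-p[:,2]]
def ray(c,u,v,z):
    f,cx,cy,T=K[c]; d=T[:,:3]@np.array([(u-cx)/f,-(v-cy)/f,-1]); return T[:,3]+d*(z-T[2,3])/d[2]
def b2w(q,P):
    c,s=np.cos(q[2]),np.sin(q[2]); P=np.atleast_2d(P).astype(float)
    return P@np.array([[c,s,0],[-s,c,0],[0,0,1]])+np.r_[q[:2],0]
def w2b(q,P):
    c,s=np.cos(q[2]),np.sin(q[2]); return (np.atleast_2d(P)-np.r_[q[:2],0])@np.array([[c,-s,0],[s,c,0],[0,0,1]])
E
python3 - <<'E'
from h import *; import cv2
from scipy.optimize import least_squares
S=[((-89,134,40),215.8,256.4),((-89,-134,40),261.7,305),((-89,-134,0),261.7,310),((89,-134,40),298.6,276.7),((30,134,180),238.3,215),((30,-134,180),288.9,261.9)]
C=[((30,-134,180),191.1,198.9),((30,134,180),249.4,166.1),((89,134,0),261.9,212.8),((89,-134,0),207.2,244.7),((89,134,81),260.8,195.6),((89,-134,81),204.2,227.5)]
def res(q): return np.concatenate([(proj(n,b2w(q,np.array([a[0] for a in L])/1e3))-np.array([a[1:] for a in L])).ravel() for n,L in(('side',S),('scene',C))])
r=least_squares(res,[.5,0,.7],loss='soft_l1'); q=r.x; print(q,res(q).round(1))
for z in(.02,.034): print('nut bin',w2b(q,ray('side',274.2,262.8,z))*1e3)
print('back_foot',b2w(q,(.085,0,.004)))
for n,box in(('scene',(310,168,375,205)),('side',(200,160,255,200))):
    im=cv2.imread(f'pics/{n}0.png'); x0,y0,x1,y1=box; h=cv2.cvtColor(im,cv2.COLOR_BGR2HSV)[y0:y1,x0:x1]
    m=(h[...,1]<60).astype('uint8'); c=max(cv2.findContours(m,0,1)[0],key=cv2.contourArea)
    rc=cv2.minAreaRect(c); ap=cv2.approxPolyDP(c,4,True)[:,0]+[x0,y0]; print(n,cv2.contourArea(c),ap.tolist())
    w=np.array([ray(n,u,v,.016) for u,v in ap]); print(w.round(3).tolist(),w.mean(0).round(3))
E
```

```text
[ 0.51575967 -0.18079291  0.54686637] [-1.2 -0.5 -0.3 -0.   0.   0.8  1.3 -1.4 -0.7 -0.2 -0.5 -0.2 -0.9  0.6
  0.4  0.3  0.1 -1.  -1.1  2.5  0.8 -0.5 -0.2  2.5]
nut bin [[ 64.94647047 -23.28983777  20.        ]]
nut bin [[ 58.62363993 -30.60939375  34.        ]]
back_foot [[ 0.58836312 -0.13659179  0.004     ]]
scene 1105.0 [[349, 170], [314, 179], [333, 204], [368, 193]]
[[0.365, 0.38, 0.016], [0.39, 0.222, 0.016], [0.558, 0.247, 0.016], [0.526, 0.401, 0.016]] [0.46  0.312 0.016]
side 782.0 [[238, 164], [206, 172], [215, 195], [249, 186]]
[[0.514, 0.397, 0.016], [0.367, 0.37, 0.016], [0.396, 0.221, 0.016], [0.545, 0.249, 0.016]] [0.455 0.309 0.016]
```

servo_tool:
  targets:
    - [0,0,0.02,0.1]
  grip: 0.03

```text
time_s: 0.18
tcp_pos: [0.2568, -0.5114, 0.247]
eef_rot: [0.96, 0.279, -0.0, -0.004]
ft_force: [-1.1, 1.2, -0.1]
grip_width: 0.0755
```

The bin is at (0.516, -0.181) with yaw 0.547, and the tray is at about (0.457, 0.310). The hood calls for a tilted tool, but a row only gives shifts and yaw. I'll try it in free air first, to see what the arm does with a pose out of reach.

servo_tool:
  targets:
    - [0.015,-0.03,0,0]
    - [0.03,-0.06,0,0]
    - [0.045,-0.09,0,0]
    - [0.06,-0.12,0,0]
    - [0.075,-0.15,0,0]
    - [0.09,-0.18,0,0]
    - [0.105,-0.21,0,0]
    - [0.12,-0.24,0,0]

```text
time_s: 0.85
tcp_pos: [0.3546, -0.7067, 0.2191]
eef_rot: [0.96, 0.279, 0.001, 0.003]
ft_force: [0.7, -2.9, -2.9]
grip_width: 0.0297
```

servo_tool:
  targets:
    - [0,0,0,0]

```text
time_s: 0.93
tcp_pos: [0.3562, -0.7107, 0.2227]
eef_rot: [0.96, 0.279, 0.002, 0.01]
ft_force: [-0.0, -0.5, -0.8]
grip_width: 0.0299
```

servo_tool:
  targets:
    - [0.015,-0.03,0,0]
    - [0.03,-0.06,0,0]
    - [0.045,-0.09,0,0]
    - [0.06,-0.12,0,0]
    - [0.06,-0.12,0,0]

```text
time_s: 1.35
tcp_pos: [0.3749, -0.7488, 0.1962]
eef_rot: [0.96, 0.278, 0.006, 0.041]
ft_force: [-0.3, -0.1, -1.5]
grip_width: 0.0298
```

```bash
python3 - <<'E'
from plant import ctrl
o=ctrl.get_obs(); print(o['qpos'].round(3),o['tcp_pos'],o['eef_rot'])
E
```

```text
[-1.184  1.051  1.22   1.657  0.004  1.393] [ 0.37494471 -0.7488038   0.1962392 ] [0.9595574  0.27842724 0.00642517 0.04106808]
```

servo_tool:
  targets:
    - [0.05,-0.1,0,0]
    - [0.1,-0.2,0,0]
    - [0.15,-0.3,0,0]
    - [0.2,-0.4,0,0]
    - [0.2,-0.4,0,0]
    - [0.2,-0.4,0,0]

```text
time_s: 1.85
tcp_pos: [0.397, -0.7934, 0.1297]
eef_rot: [0.958, 0.278, 0.01, 0.064]
ft_force: [-0.7, 0.2, -0.9]
grip_width: 0.0299
```

servo_tool:
  targets:
    - [0,0,0.02,0]
    - [0,0,0.04,0]
    - [0,0,0.06,0]

```text
time_s: 2.1
tcp_pos: [0.3905, -0.7804, 0.1875]
eef_rot: [0.958, 0.278, 0.012, 0.074]
ft_force: [0.6, -0.1, 0.3]
grip_width: 0.0302
```

servo_tool:
  targets:
    - [-0.015,0.03,0,0]
    - [-0.03,0.06,0,0]
    - [-0.045,0.09,0,0]
    - [-0.06,0.12,0,0]

```text
time_s: 2.43
tcp_pos: [0.349, -0.6985, 0.1911]
eef_rot: [0.957, 0.278, 0.012, 0.077]
ft_force: [-0.8, -1.1, 0.9]
grip_width: 0.0302
```

The tilt does build up out of reach and stays afterwards. The jaws should open along the bin's y, so I'll turn the tool first. Then I'll build about 30° of tilt by stretching out and up, where the wrist limit forces it.

servo_tool:
  targets:
    - [0,0,0.01,0.12]
    - [0,0,0.02,0.24]
    - [0,0,0.03,0.36]
    - [0,0,0.04,0.48]
    - [0,0,0.05,0.6]
    - [0,0,0.06,0.72]
    - [0,0,0.07,0.84]
    - [0,0,0.08,0.96]

```text
time_s: 3.1
tcp_pos: [0.3487, -0.6977, 0.2723]
eef_rot: [0.719, 0.691, 0.042, 0.063]
ft_force: [0.3, -0.4, 0.2]
grip_width: 0.0299
```

servo_tool:
  targets:
    - [0,0,0.01,0.12]
    - [0,0,0.02,0.24]
    - [0,0,0.03,0.36]
    - [0,0,0.04,0.48]
    - [0,0,0.05,0.6]
    - [0,0,0.06,0.72]
    - [0,0,0.07,0.81]
    - [0,0,0.08,0.81]

```text
time_s: 3.77
tcp_pos: [0.3326, -0.6567, 0.3179]
eef_rot: [0.392, 0.917, 0.048, 0.054]
ft_force: [-0.1, 0.7, -0.1]
grip_width: 0.0298
```

servo_tool:
  targets:
    - [0.02,-0.04,0.02,0]
    - [0.04,-0.08,0.04,0]
    - [0.06,-0.12,0.07,0]
    - [0.08,-0.16,0.1,0]
    - [0.1,-0.2,0.13,0]
    - [0.12,-0.24,0.16,0]
    - [0.14,-0.28,0.19,0]
    - [0.16,-0.32,0.22,0]

```text
time_s: 4.43
tcp_pos: [0.3545, -0.6742, 0.3085]
eef_rot: [0.394, 0.916, 0.035, 0.069]
ft_force: [-0.5, -0.4, 0.7]
grip_width: 0.03
```

```bash
cat >> h.py <<'E'
BIN=np.array([0.51576,-0.18079,0.54687])
def st():
    from plant import ctrl
    from scipy.spatial.transform import Rotation as R
    o=ctrl.get_obs(); M=R.from_quat(o['eef_rot']).as_matrix(); z=M[:,2]; y=M[:,1]
    print('t',round(o['time_s'],2),'q',o['qpos'].round(3),'tcp',o['tcp_pos'].round(4),'F',o['ft_force'].round(1),'w',round(o['grip_width'],4))
    print('tilt',np.degrees(np.arccos(-z[2])).round(1),'bearing',np.arctan2(z[1],z[0]).round(3),'jaw bearing',np.arctan2(y[1],y[0]).round(3),'jaw elev deg',np.degrees(np.arcsin(y[2])).round(1))
    print('tcp bin mm',(w2b(BIN,o['tcp_pos'])*1e3).round(1),'z_bin',w2b(np.r_[0,0,BIN[2]],z).round(3)); return o,M
E
python3 -c "from h import *; st()"
```

```text
t 4.43 q [-1.231  0.908  1.221  1.841  0.149 -0.415] tcp [ 0.3545 -0.6742  0.3085] F [-0.5 -0.4  0.7] w 0.03
tilt 8.9 bearing 0.062 jaw bearing 0.764 jaw elev deg 6.8
tcp bin mm [[-394.3 -337.5  308.5]] z_bin [[ 0.137 -0.072 -0.988]]
```

servo_tool:
  targets:
    - [0,0,0.04,0]
    - [0,0,0.08,0]
    - [0,0,0.12,0]
    - [0,0,0.16,0]
    - [0,0,0.2,0]
    - [0,0,0.24,0]
    - [0,0,0.28,0]
    - [0,0,0.32,0]

```text
time_s: 5.1
tcp_pos: [0.3185, -0.5875, 0.4427]
eef_rot: [0.395, 0.915, 0.024, 0.083]
ft_force: [0.7, -0.0, 0.1]
grip_width: 0.0299
```

```bash
python3 -c "from h import *; st()"
```

```text
t 5.1 q [-1.241  0.712  1.22   2.002  0.154 -0.419] tcp [ 0.3185 -0.5875  0.4427] F [ 0.7 -0.   0.1] w 0.0299
tilt 9.9 bearing -0.127 jaw bearing 0.762 jaw elev deg 6.2
tcp bin mm [[-380.  -244.8  442.7]] z_bin [[ 0.134 -0.107 -0.985]]
```

Now q4 is near its limit of 2.12. Going further up should force the tilt.

servo_tool:
  targets:
    - [0,0,0.04,0]
    - [0,0,0.08,0]
    - [0,0,0.12,0]
    - [0,0,0.16,0]
    - [0,0,0.2,0]
    - [0,0,0.24,0]
    - [0,0,0.28,0]
    - [0,0,0.32,0]

```text
time_s: 5.77
tcp_pos: [0.2876, -0.5091, 0.5319]
eef_rot: [0.396, 0.913, 0.011, 0.097]
ft_force: [0.0, 0.0, 0.6]
grip_width: 0.0301
```

servo_tool:
  targets:
    - [0.01,-0.02,0.04,0]
    - [0.02,-0.04,0.08,0]
    - [0.03,-0.06,0.12,0]
    - [0.04,-0.08,0.16,0]
    - [0.05,-0.1,0.2,0]
    - [0.06,-0.12,0.24,0]
    - [0.07,-0.14,0.28,0]
    - [0.08,-0.16,0.32,0]

```text
time_s: 6.43
tcp_pos: [0.2897, -0.4976, 0.5517]
eef_rot: [0.397, 0.911, 0.0, 0.111]
ft_force: [-0.0, 0.4, -0.5]
grip_width: 0.0299
```

```bash
python3 -c "from h import *; st()"
```

```text
t 6.43 q [-1.243  0.526  1.219  2.115  0.164 -0.41 ] tcp [ 0.2897 -0.4976  0.5517] F [-0.   0.4 -0.5] w 0.0299
tilt 12.7 bearing -0.407 jaw bearing 0.759 jaw elev deg 5.1
tcp bin mm [[-357.8 -153.1  551.7]] z_bin [[ 0.127 -0.179 -0.976]]
```

servo_tool:
  targets:
    - [0.2,-0.5,0,0]
    - [0.2,-0.5,0,0]
    - [0.2,-0.5,0,0]
    - [0.2,-0.5,0,0]
    - [0.2,-0.5,0,0]
    - [0.2,-0.5,0,0]

```text
time_s: 6.93
tcp_pos: [0.2628, -0.5258, 0.5302]
eef_rot: [0.396, 0.912, 0.014, 0.106]
ft_force: [-0.5, -0.5, 0.5]
grip_width: 0.0301
```

```bash
python3 -c "from h import *; st()"
```

```text
t 6.93 q [-1.313  0.566  1.22   2.115  0.183 -0.484] tcp [ 0.2628 -0.5258  0.5302] F [-0.5 -0.5  0.5] w 0.0301
tilt 12.2 bearing -0.28 jaw bearing 0.762 jaw elev deg 6.2
tcp bin mm [[-395.5 -163.2  530.2]] z_bin [[ 0.143 -0.156 -0.977]]
```

servo_tool:
  targets:
    - [0.2,-0.5,0.7,0]
    - [0.2,-0.5,0.7,0]
    - [0.2,-0.5,0.7,0]
    - [0.2,-0.5,0.7,0]
    - [0.2,-0.5,0.7,0]
    - [0.2,-0.5,0.7,0]

```text
time_s: 7.43
tcp_pos: [0.2621, -0.5175, 0.5479]
eef_rot: [0.396, 0.911, 0.004, 0.118]
ft_force: [-0.2, 0.4, -0.9]
grip_width: 0.0301
```

```bash
python3 -c "from h import *; st()"
```

```text
t 7.43 q [-1.314  0.535  1.22   2.115  0.19  -0.481] tcp [ 0.2621 -0.5175  0.5479] F [-0.2  0.4 -0.9] w 0.0301
tilt 13.5 bearing -0.374 jaw bearing 0.762 jaw elev deg 5.8
tcp bin mm [[-391.8 -155.7  547.9]] z_bin [[ 0.141 -0.186 -0.972]]
```

Tilt seems to be gained per call rather than per row, so I'll use short calls.

servo_tool:
  targets:
    - [0,0,0.6,0]

```text
time_s: 7.52
tcp_pos: [0.2612, -0.5103, 0.5603]
eef_rot: [0.397, 0.909, -0.003, 0.125]
ft_force: [0.6, -0.9, -1.3]
grip_width: 0.0301
```

servo_tool:
  targets:
    - [0,0,0.6,0]

```text
time_s: 7.6
tcp_pos: [0.2599, -0.4996, 0.5797]
eef_rot: [0.397, 0.907, -0.015, 0.137]
ft_force: [0.3, 0.6, 0.1]
grip_width: 0.0299
```

servo_tool:
  targets:
    - [0,0,0.6,0]
    - [0,0,0.6,0]

```text
time_s: 7.77
tcp_pos: [0.2594, -0.4814, 0.6074]
eef_rot: [0.398, 0.904, -0.033, 0.153]
ft_force: [0.6, 0.3, 0.5]
grip_width: 0.0299
```

servo_tool:
  targets:
    - [0,0,0.6,0]
    - [0,0,0.6,0]

```text
time_s: 7.93
tcp_pos: [0.2589, -0.4649, 0.6298]
eef_rot: [0.398, 0.901, -0.047, 0.167]
ft_force: [0.8, 0.5, 0.4]
grip_width: 0.03
```

```bash
python3 -c "from h import *; st()"
```

```text
t 7.93 q [-1.298  0.386  1.221  2.115  0.196 -0.436] tcp [ 0.2589 -0.4649  0.6298] F [0.8 0.5 0.4] w 0.03
tilt 20.0 bearing -0.691 jaw bearing 0.747 jaw elev deg 2.8
tcp bin mm [[-367.1 -109.1  629.8]] z_bin [[ 0.112 -0.324 -0.94 ]]
```

servo_tool:
  targets:
    - [0,0,0.6,0]

```text
time_s: 8.02
tcp_pos: [0.2572, -0.4562, 0.6418]
eef_rot: [0.398, 0.899, -0.054, 0.176]
ft_force: [0.0, -1.2, -0.2]
grip_width: 0.0302
```

servo_tool:
  targets:
    - [0,0,0.6,0]

```text
time_s: 8.1
tcp_pos: [0.2546, -0.4459, 0.6562]
eef_rot: [0.398, 0.896, -0.063, 0.186]
ft_force: [-0.3, 0.3, 1.2]
grip_width: 0.0301
```

servo_tool:
  targets:
    - [0,0,0.6,0]

```text
time_s: 8.18
tcp_pos: [0.2518, -0.4357, 0.6697]
eef_rot: [0.398, 0.893, -0.072, 0.197]
ft_force: [-0.3, 0.3, -0.0]
grip_width: 0.0301
```

servo_tool:
  targets:
    - [0,0,0.6,0]

```text
time_s: 8.27
tcp_pos: [0.2489, -0.4257, 0.6825]
eef_rot: [0.398, 0.89, -0.08, 0.206]
ft_force: [-0.7, 0.2, 0.3]
grip_width: 0.0297
```

servo_tool:
  targets:
    - [0,0,0.6,0]

```text
time_s: 8.35
tcp_pos: [0.246, -0.4159, 0.6947]
eef_rot: [0.397, 0.887, -0.088, 0.216]
ft_force: [0.2, -0.5, 0.1]
grip_width: 0.0298
```

```bash
python3 -c "from h import *; st()"
```

```text
t 8.35 q [-1.313  0.256  1.22   2.115  0.222 -0.423] tcp [ 0.246  -0.4159  0.6947] F [ 0.2 -0.5  0.1] w 0.0298
tilt 27.0 bearing -0.807 jaw bearing 0.733 jaw elev deg 0.9
tcp bin mm [[-352.7  -60.5  694.7]] z_bin [[ 0.098 -0.444 -0.891]]
```

servo_tool:
  targets:
    - [0,0,0.6,0]

```text
time_s: 8.43
tcp_pos: [0.2429, -0.4061, 0.7064]
eef_rot: [0.397, 0.884, -0.096, 0.226]
ft_force: [-0.3, -0.7, -0.1]
grip_width: 0.0302
```

servo_tool:
  targets:
    - [0,0,0.6,0]

```text
time_s: 8.52
tcp_pos: [0.2396, -0.3965, 0.7176]
eef_rot: [0.396, 0.881, -0.103, 0.236]
ft_force: [-0.2, 0.2, 0.8]
grip_width: 0.0303
```

```bash
python3 - <<'E'
from h import *; o,M=st()
print('yaw needed', .547-np.arctan2(M[1,2],M[0,2]))
for b in ((-60,-28,300),(-60,-28,220),(65,-28,11),(64,-28,11)): print(b,b2w(BIN,np.array(b)/1e3)-o['tcp_pos'])
for z,v in((.030,202),(.036,202),(.017,212)):print(z,w2b(BIN,ray('side',200+267/3.6,205+v/3.6,z))*1e3)
E
```

```text
t 8.52 q [-1.326  0.208  1.22   2.115  0.237 -0.424] tcp [ 0.2396 -0.3965  0.7176] F [-0.2  0.2  0.8] w 0.0303
tilt 29.8 bearing -0.834 jaw bearing 0.727 jaw elev deg 0.3
tcp bin mm [[-348.   -40.7  717.6]] z_bin [[ 0.094 -0.488 -0.868]]
yaw needed 1.3811322112250695
(-60, -28, 300) [[ 0.2394227   0.16059572 -0.41763821]]
(-60, -28, 220) [[ 0.2394227   0.16059572 -0.49763821]]
(65, -28, 11) [[ 0.34619224  0.22559775 -0.70663821]]
(64, -28, 11) [[ 0.34533809  0.22507773 -0.70663821]]
0.03 [[ 65.25050856 -22.81548606  30.        ]]
0.036 [[ 62.51843385 -25.97878656  36.        ]]
0.017 [[ 63.02381949 -25.28636767  17.        ]]
```

The tilt is 29.8° with the jaws level. Next I'll yaw and move to the point before the bin.

servo_tool:
  targets:
    - [0.01,0.005,-0.02,0.1]
    - [0.03,0.015,-0.045,0.2]
    - [0.045,0.03,-0.07,0.3]
    - [0.06,0.04,-0.095,0.4]
    - [0.075,0.05,-0.12,0.5]
    - [0.09,0.06,-0.145,0.6]
    - [0.105,0.07,-0.17,0.7]
    - [0.12,0.08,-0.195,0.8]
  grip: 0.065

```text
time_s: 9.18
tcp_pos: [0.3598, -0.3162, 0.5207]
eef_rot: [0.02, 0.966, -0.003, 0.257]
ft_force: [-0.5, -0.9, -0.1]
grip_width: 0.0652
```

servo_tool:
  targets:
    - [0.015,0.01,-0.025,0.1]
    - [0.03,0.02,-0.05,0.2]
    - [0.045,0.03,-0.075,0.3]
    - [0.06,0.04,-0.1,0.4]
    - [0.075,0.05,-0.125,0.5]
    - [0.09,0.06,-0.15,0.56]
    - [0.105,0.07,-0.175,0.57]
    - [0.12,0.08,-0.2,0.58]

```text
time_s: 9.85
tcp_pos: [0.4802, -0.2369, 0.3201]
eef_rot: [-0.255, 0.932, 0.071, 0.246]
ft_force: [-0.1, -0.2, 0.6]
grip_width: 0.0652
```

```bash
python3 - <<'E'
from h import *; o,M=st()
print('yaw needed', .547-np.arctan2(M[1,2],M[0,2]))
for b in ((-60,-26,225),(65,-26,11)): print(b,b2w(BIN,np.array(b)/1e3)-o['tcp_pos'])
E
```

```text
t 9.85 q [-0.873  0.133 -0.12   1.233  0.512 -1.385] tcp [ 0.4802 -0.2369  0.3201] F [-0.1 -0.2  0.6] w 0.0652
tilt 29.7 bearing 0.548 jaw bearing 2.107 jaw elev deg 0.4
tcp bin mm [[-59.5 -29.5 320.1]] z_bin [[ 0.496  0.001 -0.868]]
yaw needed -0.0010101924644116966
(-60, -26, 225) [[-0.00219085  0.00273248 -0.09513262]]
(65, -26, 11) [[ 0.10457869  0.06773451 -0.30913262]]
```

servo_tool:
  targets:
    - [-0.002,0.003,-0.035,0]
    - [-0.002,0.003,-0.07,0]
    - [-0.002,0.003,-0.095,0]
    - [0.0095,0.01,-0.118,0]
    - [0.021,0.017,-0.142,0]
    - [0.032,0.024,-0.165,0]
    - [0.044,0.031,-0.188,0]
    - [0.055,0.038,-0.21,0]

```text
time_s: 10.52
tcp_pos: [0.5348, -0.1988, 0.1107]
eef_rot: [-0.255, 0.932, 0.071, 0.247]
ft_force: [-0.2, -0.1, -0.2]
grip_width: 0.0649
```

```bash
python3 - <<'E'
from h import *; import cv2
from plant import ctrl
w=ctrl.read_camera('wrist')['color'];s=ctrl.read_camera('side')['color']
c=cv2.resize(s[190:310,190:310],(420,420),interpolation=cv2.INTER_CUBIC)
cv2.imwrite('pics/w1.png',cv2.resize(np.hstack([w,c]),(800,343))[:,:,::-1])
o,M=st(); print(b2w(BIN,np.array((65,-26,11))/1e3)-o['tcp_pos'])
E
```

```text
t 10.62 q [-0.733  0.29  -0.502  0.624  0.495 -1.229] tcp [ 0.5329 -0.1963  0.1082] F [-0.4 -0.5 -0.7] w 0.0647
tilt 29.6 bearing 0.56 jaw bearing 2.109 jaw elev deg 0.7
tcp bin mm [[  6.5 -22.1 108.2]] z_bin [[ 0.494  0.006 -0.869]]
[[ 0.05194742  0.02708175 -0.09718034]]
```

View pics/w1.png

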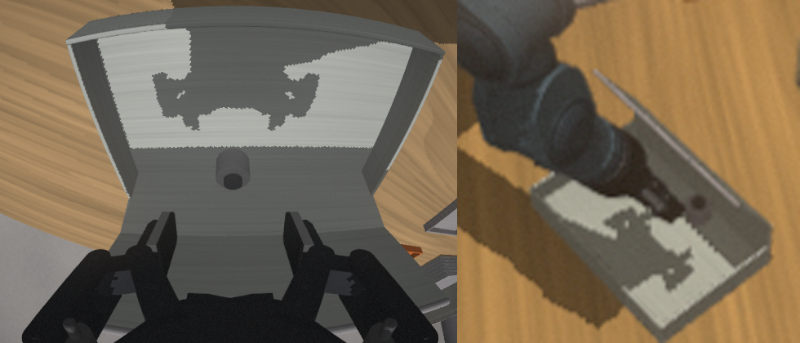

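The wrist view shows the nut at (233,170), midway between the fingers (168 and 295, midline 231), with the collar up. I'll go in gently along the hood direction.

servo_tool:
  targets:
    - [0.008,0.005,-0.014,0]
    - [0.016,0.009,-0.029,0]
    - [0.024,0.014,-0.043,0]
    - [0.032,0.018,-0.057,0]
    - [0.04,0.023,-0.07,0]
    - [0.046,0.026,-0.08,0]
    - [0.048,0.027,-0.086,0]
    - [0.048,0.027,-0.086,0]

```text
time_s: 11.28
tcp_pos: [0.5823, -0.1723, 0.0256]
eef_rot: [-0.255, 0.932, 0.071, 0.246]
ft_force: [-1.6, -0.1, -0.4]
grip_width: 0.0651
```

```bash
python3 - <<'E'
from h import *; import cv2
from plant import ctrl
w=ctrl.read_camera('wrist')['color']
cv2.imwrite('pics/w2.png',w[100:,100:460,::-1])
o,M=st()
E
```

```text
t 11.33 q [-0.634  0.438 -0.548  0.371  0.476 -1.116] tcp [ 0.5824 -0.1726  0.0262] F [-0.5 -0.2  0.4] w 0.0648
tilt 29.7 bearing 0.547 jaw bearing 2.107 jaw elev deg 0.4
tcp bin mm [[ 61.2 -27.7  26.2]] z_bin [[ 0.496 -0.    -0.869]]
```

View pics/w2.png

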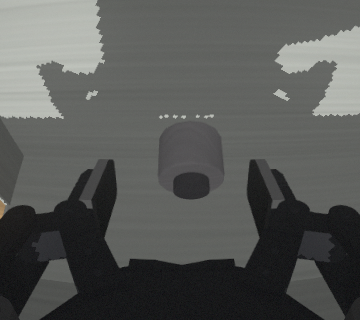

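```bash
python3 - <<'E'
from h import *
from plant import ctrl
r=ctrl.read_camera('wrist'); m=r['mtx']; T=r['world_from_camera']; print(m.round(1).tolist(), (w2b(BIN,T[:3,3])*1e3).round(1))
def wr(u,v,z):
    d=np.array([(u-m[0,2])/m[0,0],(v-m[1,2])/m[1,1]]); t=np.hypot(*d); k=np.sin(t)/t
    D=T[:3,:3]@np.array([d[0]*k,-d[1]*k,-np.cos(t)]); return w2b(BIN,T[:3,3]+D*(z-T[2,3])/D[2])*1e3
for n,u,v,z in(('collar top',291,285,.036),('collar top',291,285,.030),('body bottom front',291,222,.004),('left',259,255,.017),('right',323,255,.017)): print(n,z,wr(u,v,z).round(1))
E
```

```text
[[325.2, 0.0, 281.4], [0.0, 325.2, 206.1], [0.0, 0.0, 1.0]] [[-78.8 -26.6 110.4]]
collar top 0.036 [[ 60.9 -23.1  36. ]]
collar top 0.03 [[ 72.2 -22.8  30. ]]
body bottom front 0.004 [[ 51.9 -22.5   4. ]]
left 0.017 [[ 63.  -39.3  17. ]]
right 0.017 [[63.8 -5.8 17. ]]
```

The nut is at about bin (64, -23), upright. I'll centre on it, lower a bit and close gently.

servo_tool:
  targets:
    - [0.001,0.004,-0.002,0]
    - [0.002,0.006,-0.005,0]
    - [0.003,0.0075,-0.008,0]
    - [0.003,0.0075,-0.011,0]
    - [0.003,0.0075,-0.013,0]
    - [0.003,0.0075,-0.013,0]

```text
time_s: 11.88
tcp_pos: [0.5852, -0.1645, 0.0121]
eef_rot: [-0.255, 0.932, 0.071, 0.246]
ft_force: [0.2, -0.1, 0.8]
grip_width: 0.0648
```

```bash
python3 -c "from h import *; st()"
```

```text
t 11.88 q [-0.618  0.457 -0.567  0.326  0.473 -1.099] tcp [ 0.5852 -0.1645  0.0121] F [ 0.2 -0.1  0.8] w 0.0648
tilt 29.7 bearing 0.548 jaw bearing 2.107 jaw elev deg 0.4
tcp bin mm [[ 67.8 -22.2  12.1]] z_bin [[ 0.495  0.001 -0.869]]
```

servo_tool:
  targets:
    - [0,0,0,0]
    - [0,0,0,0]
    - [0,0,0,0]
    - [0,0,0,0]
    - [0,0,0,0]
    - [0,0,0,0]
    - [0,0,0,0]
    - [0,0,0,0]
  grip: 0.02
  grip_force: 30

```text
time_s: 12.55
tcp_pos: [0.5858, -0.1649, 0.0131]
eef_rot: [-0.255, 0.932, 0.071, 0.247]
ft_force: [-2.2, -1.1, 3.9]
grip_width: 0.0325
```

```bash
python3 -c "from h import *; st()"
```

```text
t 12.55 q [-0.618  0.456 -0.566  0.327  0.473 -1.098] tcp [ 0.5858 -0.1649  0.0131] F [-2.2 -1.1  3.9] w 0.0325
tilt 29.7 bearing 0.546 jaw bearing 2.107 jaw elev deg 0.3
tcp bin mm [[ 68.  -22.9  13.1]] z_bin [[ 0.496 -0.001 -0.868]]
```

servo_tool:
  targets:
    - [0,0,0,0]
    - [0,0,0,0]
    - [0,0,0,0]
  grip_force: 45

```text
time_s: 12.8
tcp_pos: [0.5858, -0.165, 0.0131]
eef_rot: [-0.255, 0.932, 0.071, 0.247]
ft_force: [-3.1, -2.4, 5.3]
grip_width: 0.0322
```

```bash
python3 - <<'E'
from h import *; import cv2
from plant import ctrl
w=ctrl.read_camera('wrist')['color']
cv2.imwrite('pics/w3.png',w[100:,100:460,::-1])
o,M=st()
E
```

```text
t 12.85 q [-0.618  0.456 -0.566  0.327  0.473 -1.098] tcp [ 0.5858 -0.165   0.0131] F [-3.5  0.   5.2] w 0.0325
tilt 29.7 bearing 0.546 jaw bearing 2.107 jaw elev deg 0.3
tcp bin mm [[ 68.  -22.9  13.1]] z_bin [[ 0.496 -0.001 -0.868]]
```

View pics/w3.png

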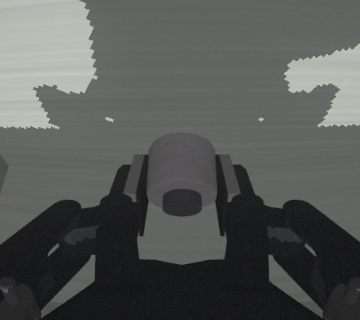

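servo_tool:
  targets:
    - [0,0,0.002,0]
    - [-0.001,-0.001,0.005,0]
    - [-0.002,-0.002,0.008,0]
    - [-0.004,-0.003,0.012,0]
    - [-0.006,-0.004,0.016,0]
    - [-0.008,-0.005,0.02,0]
    - [-0.008,-0.005,0.02,0]

```text
time_s: 13.43
tcp_pos: [0.5778, -0.1704, 0.0338]
eef_rot: [-0.255, 0.932, 0.07, 0.247]
ft_force: [0.1, 0.2, -2.0]
grip_width: 0.0322
```

```bash
python3 - <<'E'
from h import *; import cv2
from plant import ctrl
w=ctrl.read_camera('wrist')['color']
cv2.imwrite('pics/w4.png',w[100:,100:460,::-1])
o,M=st()
E
```

```text
t 13.48 q [-0.635  0.418 -0.556  0.382  0.476 -1.117] tcp [ 0.5779 -0.1703  0.0335] F [ 0.3 -0.  -1.8] w 0.0324
tilt 29.7 bearing 0.544 jaw bearing 2.107 jaw elev deg 0.3
tcp bin mm [[ 58.5 -23.4  33.5]] z_bin [[ 0.496 -0.001 -0.868]]
```

View pics/w4.png

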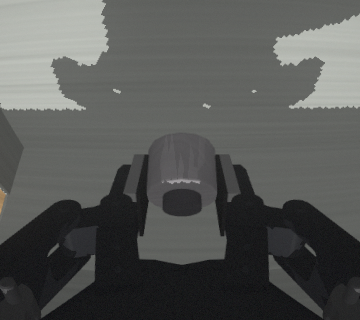

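The force reading drops by about 1.9 N, roughly 0.19 kg, so the nut is held and upright. I'll withdraw parallel to the hood and carry it towards the tray.

servo_tool:
  targets:
    - [-0.006,-0.004,0.013,0]
    - [-0.017,-0.01,0.035,0]
    - [-0.03,-0.018,0.061,0]
    - [-0.043,-0.026,0.087,0]
    - [-0.055,-0.034,0.113,0]
    - [-0.068,-0.041,0.139,0]
    - [-0.081,-0.049,0.165,0]
    - [-0.094,-0.057,0.192,0]

```text
time_s: 14.15
tcp_pos: [0.4827, -0.2267, 0.2258]
eef_rot: [-0.255, 0.932, 0.071, 0.246]
ft_force: [0.4, 0.2, -1.4]
grip_width: 0.0323
```

servo_tool:
  targets:
    - [-0.01,0,0.02,0]
    - [-0.015,0.02,0.04,0]
    - [-0.015,0.05,0.05,0]
    - [-0.015,0.08,0.05,0]
    - [-0.015,0.11,0.05,0]
    - [-0.015,0.14,0.05,0]
    - [-0.015,0.17,0.05,0]
    - [-0.015,0.2,0.05,0]

```text
time_s: 14.82
tcp_pos: [0.4681, -0.0254, 0.2747]
eef_rot: [-0.255, 0.932, 0.071, 0.247]
ft_force: [0.8, -0.7, -1.5]
grip_width: 0.0322
```

servo_tool:
  targets:
    - [0,0.03,0,0]
    - [0,0.06,0,0]
    - [0,0.09,0,0]
    - [0,0.12,0,0]
    - [0,0.15,0,0]
    - [0,0.18,0,0]
    - [0,0.21,0,0]
    - [0,0.24,0,0]

```text
time_s: 15.48
tcp_pos: [0.4677, 0.2148, 0.2746]
eef_rot: [-0.255, 0.932, 0.071, 0.246]
ft_force: [-0.2, -0.1, -1.3]
grip_width: 0.0321
```

```bash
python3 - <<'E'
from h import *
o,M=st(); print(np.array([.461,.3125,.030])-o['tcp_pos'])
E
```

```text
t 15.48 q [ 0.205 -0.183 -0.585  0.675  0.167 -0.288] tcp [0.4677 0.2148 0.2746] F [-0.2 -0.1 -1.3] w 0.0321
tilt 29.7 bearing 0.548 jaw bearing 2.107 jaw elev deg 0.4
tcp bin mm [[164.7 362.9 274.6]] z_bin [[ 0.496  0.    -0.868]]
[-0.00668808  0.09768304 -0.24458126]
```

servo_tool:
  targets:
    - [-0.002,0.03,-0.01,0]
    - [-0.004,0.06,-0.03,0]
    - [-0.006,0.09,-0.06,0]
    - [-0.007,0.098,-0.095,0]
    - [-0.007,0.098,-0.13,0]
    - [-0.007,0.098,-0.165,0]
    - [-0.007,0.098,-0.195,0]
    - [-0.007,0.098,-0.215,0]

```text
time_s: 16.15
tcp_pos: [0.4585, 0.3103, 0.0559]
eef_rot: [-0.256, 0.933, 0.071, 0.244]
ft_force: [-0.7, -0.4, -2.9]
grip_width: 0.0319
```

servo_tool:
  targets:
    - [0,0,-0.012,0]
    - [0,0,-0.022,0]
    - [0,0,-0.03,0]
    - [0,0,-0.034,0]
    - [0,0,-0.036,0]
    - [0,0,-0.036,0]

```text
time_s: 16.65
tcp_pos: [0.4614, 0.3111, 0.0235]
eef_rot: [-0.255, 0.932, 0.071, 0.246]
ft_force: [0.2, 0.1, -2.3]
grip_width: 0.0324
```

```bash
python3 - <<'E'
from h import *; import cv2
from plant import ctrl
s=ctrl.read_camera('side')['color'];c=ctrl.read_camera('scene')['color']
a=cv2.resize(s[120:220,180:280],(400,400),interpolation=cv2.INTER_CUBIC);b=cv2.resize(c[135:235,290:390],(400,400),interpolation=cv2.INTER_CUBIC)
cv2.imwrite('pics/p1.png',np.hstack([a,b])[:,:,::-1])
o,M=st()
E
```

```text
t 16.75 q [ 0.453  0.242 -0.947 -0.136  0.046 -0.069] tcp [0.4621 0.3115 0.0244] F [ 0.6  0.6 -2.3] w 0.0318
tilt 29.8 bearing 0.547 jaw bearing 2.107 jaw elev deg 0.3
tcp bin mm [[210.1 448.4  24.4]] z_bin [[ 0.497 -0.    -0.868]]
```

View pics/p1.png

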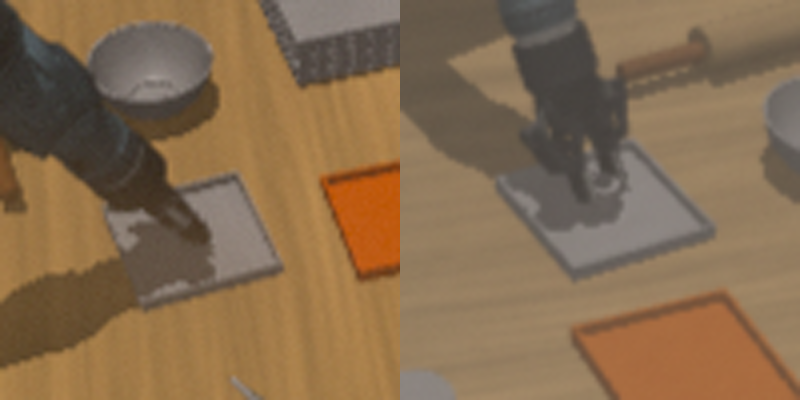

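The gripper is over the steel tray, clear of the bowl, the rolling pin and the walls. I'll lower the last 11 mm slowly.

servo_tool:
  targets:
    - [0,0,-0.002,0]
    - [0,0,-0.004,0]
    - [0,0,-0.006,0]
    - [0,0,-0.0075,0]
    - [0,0,-0.009,0]
    - [0,0,-0.0095,0]
    - [0,0,-0.0095,0]

```text
time_s: 17.33
tcp_pos: [0.4615, 0.3111, 0.014]
eef_rot: [-0.255, 0.932, 0.071, 0.246]
ft_force: [0.6, 0.5, -2.2]
grip_width: 0.032
```

servo_tool:
  targets:
    - [0,0,-0.0005,0]
    - [0,0,-0.001,0]
    - [0,0,-0.001,0]

```text
time_s: 17.58
tcp_pos: [0.4617, 0.3112, 0.0132]
eef_rot: [-0.255, 0.932, 0.071, 0.247]
ft_force: [-0.1, -0.2, -2.0]
grip_width: 0.0326
```

servo_tool:
  targets:
    - [0,0,-0.0005,0]
    - [0,0,-0.001,0]
    - [0,0,-0.001,0]

```text
time_s: 17.83
tcp_pos: [0.4618, 0.3113, 0.0131]
eef_rot: [-0.255, 0.932, 0.071, 0.247]
ft_force: [-5.5, -1.5, 8.2]
grip_width: 0.0321
```

servo_tool:
  targets:
    - [0,0,-0.0003,0]
    - [0,0,-0.0007,0]
    - [0,0,-0.0007,0]

```text
time_s: 18.08
tcp_pos: [0.4619, 0.3113, 0.0131]
eef_rot: [-0.255, 0.932, 0.071, 0.248]
ft_force: [-10.4, -6.7, 17.9]
grip_width: 0.0323
```

The nut is touching the tray. I'll back off the pressure, then open.

servo_tool:
  targets:
    - [0,0,0.0007,0]
    - [0,0,0.0013,0]
    - [0,0,0.0013,0]
  grip_force: 20

```text
time_s: 18.33
tcp_pos: [0.4619, 0.3113, 0.0132]
eef_rot: [-0.255, 0.932, 0.071, 0.247]
ft_force: [-2.4, -1.2, 2.8]
grip_width: 0.0322
```

servo_tool:
  targets:
    - [0,0,0,0]
    - [0,0,0,0]
    - [0,0,0,0]
    - [0,0,0,0]
    - [0,0,0,0]
    - [0,0,0,0]
  grip: 0.062

```text
time_s: 18.83
tcp_pos: [0.4618, 0.3112, 0.0129]
eef_rot: [-0.255, 0.932, 0.071, 0.247]
ft_force: [-0.4, -0.7, 0.0]
grip_width: 0.0619
```

servo_tool:
  targets:
    - [-0.003,-0.002,0.006,0]
    - [-0.008,-0.005,0.017,0]
    - [-0.017,-0.01,0.034,0]
    - [-0.03,-0.018,0.06,0]
    - [-0.042,-0.026,0.086,0]
    - [-0.055,-0.034,0.112,0]
    - [-0.07,-0.043,0.145,0]
    - [-0.085,-0.052,0.175,0]

```text
time_s: 19.5
tcp_pos: [0.3752, 0.2584, 0.1895]
eef_rot: [-0.255, 0.932, 0.071, 0.247]
ft_force: [0.7, 0.2, -0.3]
grip_width: 0.062
```

servo_tool:
  targets:
    - [0,-0.03,0.03,0]
    - [0,-0.06,0.05,0]
    - [0,-0.09,0.05,0]
    - [0,-0.12,0.05,0]
    - [0,-0.15,0.05,0]
    - [0,-0.15,0.05,0]

```text
time_s: 20.0
tcp_pos: [0.3774, 0.1033, 0.2384]
eef_rot: [-0.25, 0.934, 0.068, 0.247]
ft_force: [-0.2, -0.6, -1.4]
grip_width: 0.0618
```

```bash
python3 - <<'E'
from h import *; import cv2
from plant import ctrl
s=ctrl.read_camera('side')['color'];c=ctrl.read_camera('scene')['color']
a=cv2.resize(s[110:330,180:400],(420,420),interpolation=cv2.INTER_CUBIC);b=cv2.resize(c[135:255,290:410],(380,420),interpolation=cv2.INTER_CUBIC)
cv2.imwrite('pics/p2.png',np.hstack([a,b])[:,:,::-1])
o,M=st()
E
```

```text
t 20.1 q [-0.145 -0.413 -0.811  0.757  0.32  -0.607] tcp [0.3768 0.1076 0.2381] F [ 1.  -0.2 -0.3] w 0.0618
tilt 29.7 bearing 0.541 jaw bearing 2.102 jaw elev deg 0.3
tcp bin mm [[ 31.3 318.6 238.1]] z_bin [[ 0.496 -0.003 -0.868]]
```

View pics/p2.png

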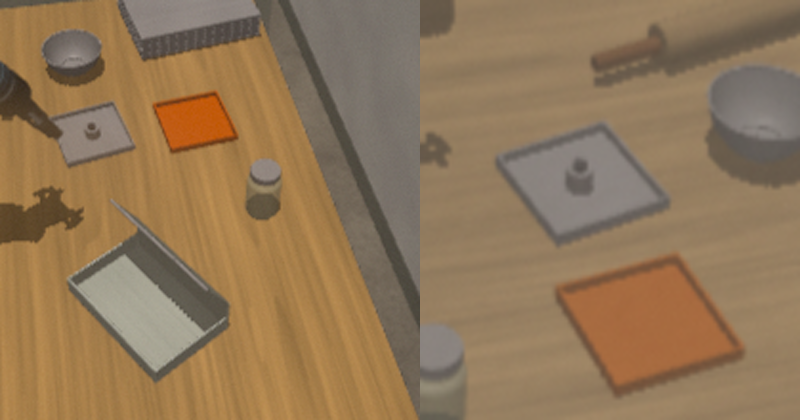

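The nut stands upright in the middle of the steel tray, at about (92,130) in the left crop and (580,175) in the right. The bin is empty, the bowl and jar look undisturbed, and the gripper is well clear.

servo_tool:
  targets:
    - [0,0,0,0]
    - [0,0,0,0]
    - [0,0,0,0]
    - [0,0,0,0]

```text
time_s: 20.43
tcp_pos: [0.3762, 0.1107, 0.2377]
eef_rot: [-0.257, 0.932, 0.071, 0.246]
ft_force: [0.5, -0.7, -0.4]
grip_width: 0.0621
```

```bash
python3 -c "
from plant import ctrl
print(ctrl.close_job())"
```

```text
the job is handed in; nothing more can be done
None
```

The nut is in the steel tray, standing upright near its centre, and the bin is empty. I handed the job in at about 20.5 s of the 61 s.

- **Tilting the tool:** Moves only allow shifts and a turn about z. I got the 30° tilt by commanding poses out of reach in free air, where the arm tilts the tool and keeps the tilt.
- **Finding the nut:** I did not feel across the floor for it. It showed in the side and wrist pictures, so I went in parallel to the hood and closed on it directly.
- **Grip:** The opening read about 32.3 mm, not the expected 34 mm. The force reading on lifting suggested about 0.19 kg, and the nut held all the way.
- **Setting down:** The last lowering step pressed the nut on the tray with about 22 N, more than I meant. I relieved it to about 4 N before opening.
- **Last checks:** The final pictures show the gripper clear and the bowl and jar looking undisturbed. I didn't check the spatula in a final picture, but the arm did not work near it. I compared nothing with the start pictures by measurement.

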